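Hang the blue findings bin on the bench rail

TASK

Pick up the blue findings bin by its grip tab and hook its lip over the round top rail of the bench rack, holding the bin with its front tipped up about 20 degrees as the lip goes on. Then let its front down so that the bin hangs flat and level on the rail, and let go. Leave the green and the orange bin standing where they are.

Things in the scene. Friction and masses are not known exactly. Their poses are not given: they have to be found in the camera images.
- blue_bin_grip (a point): Blue plastic bin, 0.15-0.31 kg, small rings fixed inside. Box 80 x 80 x 60 mm high, standing on the table. Its middle wall (along x) rises into a grip tab 50 mm long (x), 14 thick (y), from 60 to 106 mm above the underside: pinch it across y. Point: tab centre, 82 mm above the underside, over the box's centre. z up, x from lip side to front. Centre of mass about 45 mm below.
- blue_bin_lip (a point): Point in the blue bin's hook lip where the rail axis lies when hung: 46.5 mm behind (-x), 31 mm below the grip point, same axes. Lip 60 mm wide (y), behind the back wall: top plate, underside 5 mm above this point; tongue 13 mm clear of the wall, straight to 7 mm below this point, then 20 mm flared out (-x) 40 degrees: mouth faces down, about 25 mm wide.
- rail_mid (a point): Middle of the axis of the fixed rack's round steel rail, 10 mm thick, 180 mm above the table. y along the rail, z up, x to the side where bins hang (away from the robot, yaw within 17 degrees). Clear length 206 mm between two posts no higher than the rail. A flat bar 34-50 mm below the axis, face 6.5 mm in front (+x) of it, stops the bin's back so it hangs level.
- green_bin_grip (a point): Green bin, a bystander. Same shape and size as the blue bin (80 x 80 x 60 mm box, grip tab up to 106 mm). This point is the centre of its grip tab, 82 mm above its underside. Not to be moved.
- orange_bin_grip (a point): Orange bin, a bystander. Same shape and size as the blue bin (80 x 80 x 60 mm box, grip tab up to 106 mm). This point is the centre of its grip tab, 82 mm above its underside. Not to be moved.

How it is judged:
On the way:
1. the lip is over the rail while the bin's front is tipped up by more than 7 degrees (x of blue_bin_lip in the frame of rail_mid between -0.012 and 0.012 m and y of blue_bin_lip in the frame of rail_mid between -0.07 and 0.07 m and z of blue_bin_lip in the frame of rail_mid between -0.012 and 0.012 m and angle between blue_bin_lip's own x axis and vertical below 1.449 rad), for 0.1 s.
At the end, for the whole second after the job is handed in: Blue bin hangs by its lip on the rail: lip point within 12 mm of the rail axis across and in height, within 70 mm of the rail middle along it; level within 9 degrees, square to the rail within 10 degrees; green and orange bins within 30 mm of where they were (x of blue_bin_lip in the frame of rail_mid between -0.012 and 0.012 m and y of blue_bin_lip in the frame of rail_mid between -0.07 and 0.07 m and z of blue_bin_lip in the frame of rail_mid between -0.012 and 0.012 m and angle between blue_bin_lip's own x axis and vertical between 1.414 and 1.728 rad and angle between blue_bin_lip's own z axis and vertical below 0.157 rad and angle between the y axis of blue_bin_lip and the y axis of rail_mid, either way round below 0.175 rad and distance of each of green_bin_grip, orange_bin_grip from where it was at the start of the episode below 0.03 m); the robot touches nothing.
It fails at once if the green or the orange bin is shifted by more than 30 mm (distance of any of green_bin_grip, orange_bin_grip from where it was at the start of the episode above 0.03 m).
It also fails if it takes over 45 s, if anything falls off the work surface, if the arm or the gripper's body presses on something with over 40 N, if the wrist force passes 120 N, or if a joint passes its speed limit or range.

ROBOT

A 7-joint arm with a two-finger parallel gripper is mounted at the origin on the work surface. World frame = base frame: x ahead of the robot, y to its left, z up, the work surface at z = 0. Lengths are in m, angles in rad, forces in N, time in s.
With the tool pointing down it reaches from about 0.4 to 0.875 m from the base axis. Payload 19.3 kg.
Tool frame: the origin (TCP) lies between the finger pads; the fingertips stand 17 mm ahead of it and the grasp point (between the pads) lies 2 mm behind it (bot.finger_overhang is the distance from the TCP to the fingertips, in m); z points along the fingers, y is the line along which they close (so a half turn about z gives the same grasp; the last joint's range is limited). The gripper opens to 85 mm and grips with 20 to 120 N. Pads are 22 mm wide; open, the fingers measure 114 mm over their backs; the gripper's body (76 mm by 85 mm) begins 54 mm behind the grasp point. The pads swing forward as they close: fully open they stand 13 mm farther back than shut.
Start: joints at [-1.291, 0.521, -0.036, 1.599, 0.021, 1.021, -0.113], TCP at [0.214, 0.587, 0.248] pointing down, gripper open.
Joint ranges: [-2.91, 2.91], [-0.3, 2.13], [-1.5, 1.42], [0.17, 2.43], [-1.26, 4.41], [0.16, 1.93], [-2.52, 2.52]. Speed limits (rad/s): [1.89, 1.89, 2.39, 2.39, 3.01, 3.01, 3.01].

INTERFACE

Orientations are given as [roll, pitch, yaw] about the fixed x, y, z axes, in that order (R = Rz(yaw) Ry(pitch) Rx(roll)).
In Python, from workcell import observe, grab_frame, bot gives the robot as it stands.
- The arm moves only by the shell command python3 -m crank 'ROWS' [FORCE]. ROWS is a JSON object of lists of equal length, an entry for each row: "linear": the shift along the world's x, y, z each as a share of 0.25 m, from -1 to 1, a list of three; "delta_rot": the turn, a rotation vector about the world's x, y, z each as a share of 30 degrees, from -1 to 1, a list of three; "fingers": the opening, from -1 (shut) to 1 (fully open). In form: {"linear": [[dx, dy, dz], ...], "delta_rot": [[rx, ry, rz], ...], "fingers": [fingers, ...]}. A call has 1 to 5 rows; each row is the pose to reach, as a shift and turn from the pose commanded when the call began; what a row does not reach only later rows make up. A row lasts 1/10 s, in which the tool goes at most 50 mm and 8.59 degrees, less where a joint would pass 70% of its speed; a pose out of reach is approached as far as the arm can. A call with a number of a shift or a turn outside -1 to 1 is refused whole. A call with a gripper value outside its range is refused whole. The fingers move at their own pace and stop on an object; FORCE is the grip in N (left out, the last holds). Time passes only in rows, so rows that repeat a pose let the fingers close. It gives the time, the measured TCP pose, the force, the opening and the grip force at its end, in the units of the state.
- observe(): the state, without advancing time (a new reading comes with each control period).
- grab_frame(name): name is "scene" or "top" or "wrist"; returns a dict with "image" (480x640x3 uint8, red, green, blue), "mtx" (3x3 intrinsics, pixels), "xyz" and "orientation" of the camera in the world. Camera axes: x right, y down, z forward; pixel columns grow to the right and rows downward; lengths in m; the calibration is good to about 2 mm. A picture is of the moment at which its call begins. There is no depth.
- bot.job_done(): hands the job in; it is judged then, once.
The state is a dict: "clock": time; "qpos": joint angles; "qd": joint speeds; "joint_efforts": joint torques, N m; "position": TCP position; "tool_rot": TCP orientation; "force": force on the tool from outside, world axes, zero at the start; "moment": the same for the moment, N m; "grip_width": finger opening in m; "finger_force": force on a finger pad.
Only numpy, scipy, OpenCV 4.12 (cv2) and the standard library are available. Lean on these libraries where they do the work, as an engineer would, in place of code of your own. Each camera call takes 0.05 s, during which the arm holds its last target. There are 200 camera calls.

## Working session

There is one attempt and no reset: what is moved stays moved. The work goes in short steps, Python scripts to look and compute and a shell command to move; the robot and the scene stay as the last step left them, time stands still between calls to the robot, and variables do not carry over. Pictures are saved under pics/ and viewed, at most 10 in all, crops included, and the job is handed in when it is done.

```bash
mkdir -p pics; ls
python3 - <<'E'
from workcell import observe, grab_frame, bot
import cv2
for n in ["scene","top"]:
    f=grab_frame(n); cv2.imwrite(f"pics/{n}0.png",f["image"][:,:,::-1]); print(n,f["mtx"],f["xyz"],f["orientation"])
s=observe(); print(s["clock"],s["position"],s["tool_rot"],s["grip_width"])
E
```

```text
pics
scene [[598.63000674   0.         321.7640495 ]
 [  0.         598.63000674 242.14502808]
 [  0.           0.           1.        ]] [ 1.49504104 -0.2343447   0.91122251] [-2.24507295 -0.0063726   1.31759115]
top [[492.53979677   0.         315.60378008]
 [  0.         492.53979677 235.41159839]
 [  0.           0.           1.        ]] [0.34959723 0.01580385 1.26168588] [-2.97377171e+00  2.63749462e-03 -1.59138698e+00]
0.1 [0.2141166  0.58688578 0.24778733] [-3.14057384e+00  9.46023352e-05  2.79188231e+00] 0.0853741757964522
```

View pics/scene0.png

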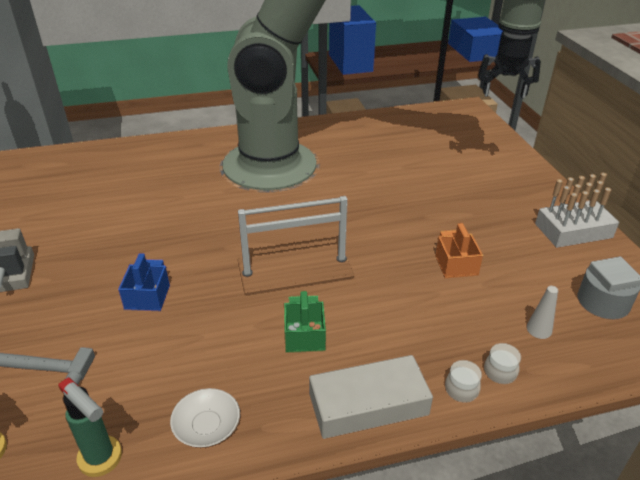

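View pics/top0.png

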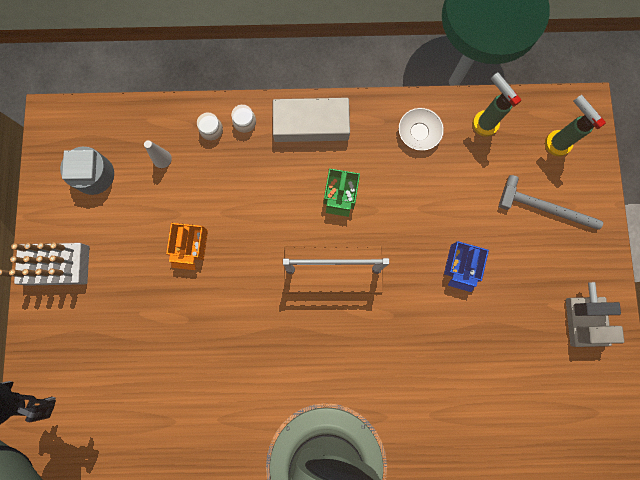

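The top view shows the rail from (289,264) to (384,262), the blue bin at (467,266), green at (341,193) and orange at (186,246). In the scene view, the rail runs from (243,211) to (346,201) and the blue tab is near (141,262). I'll zoom in for exact pixels.

Run:
```python
import cv2, numpy as np
t=cv2.imread("pics/top0.png"); s=cv2.imread("pics/scene0.png")
def crop(im,u,v,w,h,k):
    c=cv2.resize(im[v:v+h,u:u+w],None,fx=k,fy=k,interpolation=cv2.INTER_CUBIC)
    for i in range(0,w,10):
        cv2.putText(c,str(u+i),(int((i+.5)*k)-8,8),0,.3,(255,255,255)); cv2.line(c,(int((i+.5)*k),10),(int((i+.5)*k),14),(255,255,255))
    for i in range(0,h,10):
        cv2.putText(c,str(v+i),(0,int((i+.5)*k)+3),0,.3,(255,255,255)); cv2.line(c,(20,int((i+.5)*k)),(24,int((i+.5)*k)),(255,255,255))
    return c
a=crop(t,435,230,66,75,6); b=crop(s,110,245,66,75,6)
cv2.imwrite("pics/c1.png",np.hstack([a,b]))
a=crop(t,275,240,130,50,6)[:, :780]; b=crop(s,235,190,130,50,6)
cv2.imwrite("pics/c2.png",np.vstack([a,b]))
```

```text
(no output)
```

View pics/c1.png

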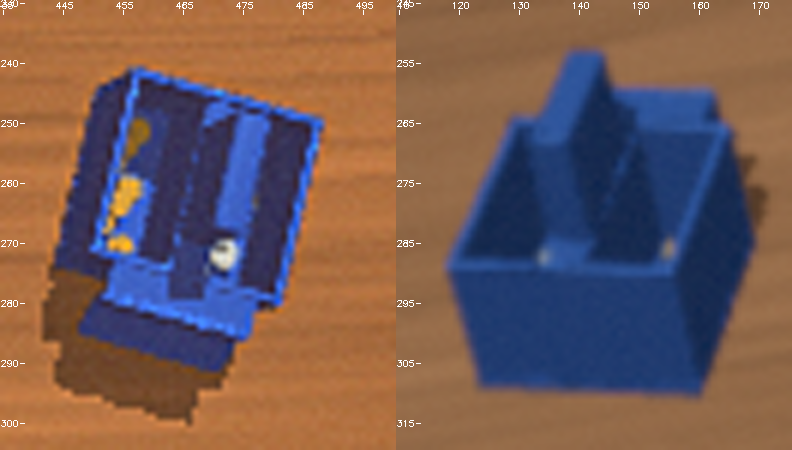

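View pics/c2.png

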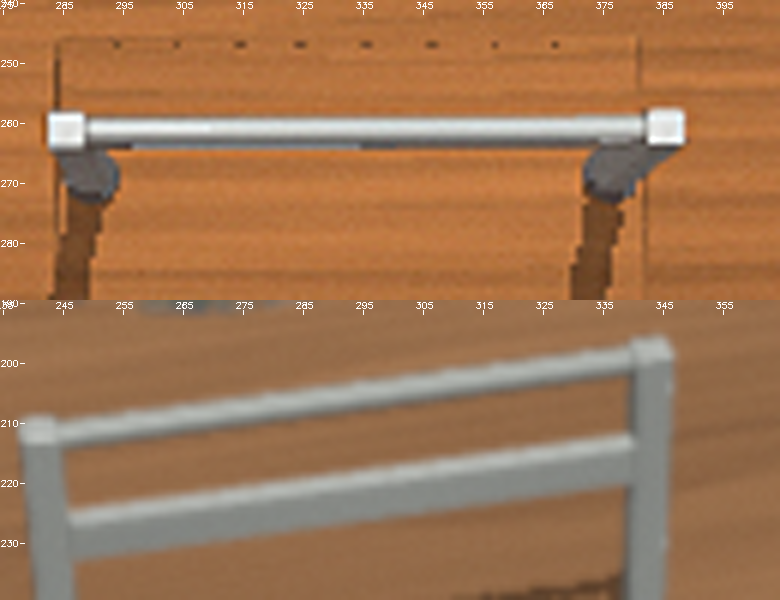

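```bash
cat > h.py <<'E'
from workcell import observe, grab_frame, bot
import numpy as np
from scipy.spatial.transform import Rotation as R
def ray(f,u,v,z):
    d=R.from_euler('xyz',f[2]).as_matrix()@np.linalg.inv(f[0])@[u,v,1]; p=np.array(f[1])
    return (p+d*(z-p[2])/d[2])[:3]
S=(np.array([[598.63,0,321.764],[0,598.63,242.145],[0,0,1]]),[ 1.49504104,-0.2343447,0.91122251],[-2.24507295,-0.0063726,1.31759115])
T=(np.array([[492.54,0,315.604],[0,492.54,235.4116],[0,0,1]]),[0.34959723,0.01580385,1.26168588],[-2.97377171,2.63749462e-03,-1.59138698])
E
python3 - <<'E'
from h import *
np.set_printoptions(precision=4,suppress=True)
for n,f,l in [("rail top",T,[(289,261,.18),(381.5,260.5,.18)]),("rail scene",S,[(244.8,212.2,.18),(339.8,199.5,.18)]),
 ("rim top FL FR BR",T,[(457.3,241.2,.06),(488.3,249.7,.06),(480.7,280.3,.06)]),("tab top",T,[(475.3,257.8,.106)]),("tab scene",S,[(138.2,260.7,.106)]),
 ("rim scene front",S,[(119,289,.06),(155.5,289.5,.06)]),("green,or tabs",T,[(343,190,.1),(183,243,.1)])]:
    P=np.array([ray(f,*q) for q in l]); print(n,P.tolist() and np.round(P,4).tolist())
    if len(P)>1: print("  mid",(P[0]+P[1])/2,"len",np.linalg.norm(P[1]-P[0]),"dir",np.degrees(np.arctan2(*(P[1]-P[0])[[1,0]])))
E
```

```text
rail top [[0.4768, 0.0748, 0.18], [0.4736, -0.1294, 0.18]]
  mid [ 0.4752 -0.0273  0.18  ] len 0.2042254933584953 dir -90.88600685532701
rail scene [[0.4747, -0.1312, 0.18], [0.4778, 0.0737, 0.18]]
  mid [ 0.4763 -0.0287  0.18  ] len 0.2049624069941918 dir 89.1479103833348
rim top FL FR BR [[0.5314, -0.3345, 0.06], [0.5086, -0.4093, 0.06], [0.4339, -0.3848, 0.06]]
  mid [ 0.52   -0.3719  0.06  ] len 0.07812104218472701 dir -106.92448106859744
tab top [[0.4839, -0.3608, 0.106]]
tab scene [[0.4883, -0.3606, 0.106]]
rim scene front [[0.5137, -0.4079, 0.06], [0.5336, -0.335, 0.06]]
  mid [ 0.5237 -0.3715  0.06  ] len 0.07561960995538476 dir 74.73996412837867
green,or tabs [[0.6569, -0.054, 0.1], [0.5347, 0.3317, 0.1]]
  mid [0.5958 0.1388 0.1   ] len 0.4046706534054114 dir 107.57626740522454
```

The two cameras agree within about 4 mm: rail mid is at (0.476, -0.028, 0.18) with yaw -0.9°, and the blue grip is at (0.485, -0.360, 0.082) with yaw -16.5°. Moving now.

```bash
python3 -m crank '{"linear":[[0.16,-0.1,0.02],[0.32,-0.2,0.04],[0.48,-0.3,0.08],[0.64,-0.4,0.1],[0.8,-0.5,0.12]],"delta_rot":[[0,0,0],[0,0,0],[0,0,0],[0,0,0],[0,0,0]],"fingers":[1,1,1,1,1]}' 60
python3 -c "
from workcell import observe as o
print(o()['qpos'],o()['position'])"
```

```text
clock: 0.6
position: [0.4156, 0.4608, 0.2784]
tool_rot: [-3.141, -0.0, 2.792]
force: [1.0, 0.9, -0.2]
grip_width: 0.0855
finger_force: 0.0
[-0.93606361  0.48580802  0.00534506  1.57910939 -0.00286831  1.07692957
  0.2910849 ] [0.41557019 0.46080693 0.27843722]
```

```bash
python3 -m crank '{"linear":[[0,-0.2,0],[0,-0.4,0],[0,-0.6,0],[0,-0.8,0],[0,-1,0]],"delta_rot":[[0,0,0],[0,0,0],[0,0,0],[0,0,0],[0,0,0]],"fingers":[1,1,1,1,1]}' 60
python3 -c "
from workcell import observe as o
print(o()['qpos'],o()['position'])"
```

```text
clock: 1.1
position: [0.4137, 0.2101, 0.2782]
tool_rot: [-3.141, -0.0, 2.792]
force: [0.5, -0.6, -0.1]
grip_width: 0.0855
finger_force: 0.0
[-0.64866612  0.22797424  0.06068255  1.97313243 -0.01695894  0.94113357
  0.64139925] [0.41373478 0.21005839 0.27816314]
```

```bash
python3 -m crank '{"linear":[[0,-0.2,0],[0.02,-0.4,0],[0.04,-0.6,0],[0.06,-0.8,0],[0.08,-1,0]],"delta_rot":[[0,0,0],[0,0,0],[0,0,0.05],[0,0,0.1],[0,0,0.1]],"fingers":[1,1,1,1,1]}' 60
python3 -m crank '{"linear":[[0.03,-0.2,0],[0.06,-0.4,0],[0.09,-0.6,0],[0.12,-0.8,0],[0.15,-1,0]],"delta_rot":[[0,0,0],[0,0,0],[0,0,0],[0,0,0],[0,0,0]],"fingers":[1,1,1,1,1]}' 60
python3 - <<'E'
from h import *
import cv2
s=observe();print(s['qpos'],s['position'],s['tool_rot'])
f=grab_frame("wrist"); cv2.imwrite("pics/w1.png",f["image"][:,:,::-1]); print(f["mtx"],f["xyz"],f["orientation"])
E
```

```text
clock: 1.6
position: [0.4338, -0.0389, 0.2784]
tool_rot: [3.141, 0.0, 2.845]
force: [0.9, 0.3, 0.1]
grip_width: 0.0854
finger_force: 0.0
clock: 2.1
position: [0.4711, -0.2861, 0.2782]
tool_rot: [3.141, -0.0, 2.844]
force: [1.0, 1.1, -0.9]
grip_width: 0.0852
finger_force: 0.0
[ 0.17748352  0.3893687   0.35105472  1.77627207 -0.15554152  1.00316714
  1.86186254] [ 0.47109873 -0.28610213  0.27818005] [ 3.14149593e+00 -7.07246522e-05  2.84438387e+00]
[[341.00592739   0.         319.71760491]
 [  0.         341.00592739 233.40919248]
 [  0.           0.           1.        ]] [ 0.39371164 -0.26195     0.40357831] [ 2.82052280e+00 -3.57504144e-04  1.27211299e+00]
```

View pics/w1.png

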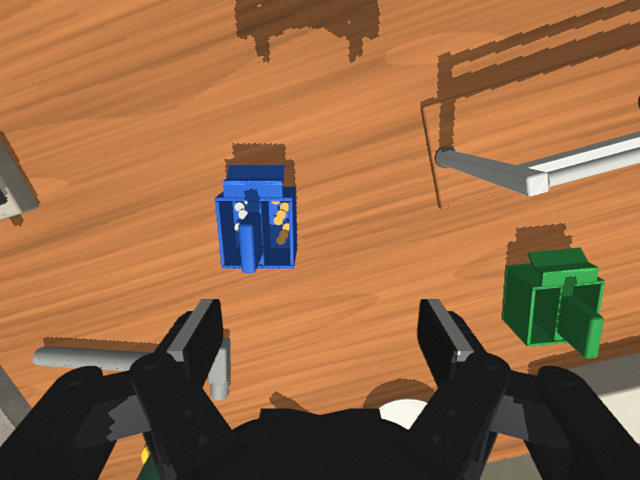

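The wrist view shows the blue bin's rim corners at (217,198), (296,197), (295,268) and (222,270), with the tab top around (248,246). I'll check these against the earlier estimate.

Run:
```python
from h import *
W=(np.array([[341.006,0,319.718],[0,341.006,233.409],[0,0,1]]),[0.39371164,-0.26195,0.40357831],[2.8205228,-3.575e-4,1.27211299])
P=np.array([ray(W,u,v,.06) for u,v in [(217,198),(296,197),(295,268),(222,270)]]).round(4);print(P,P.mean(0))
x=(P[2]+P[3]-P[0]-P[1])/2;y=(P[1]+P[2]-P[0]-P[3])/2
print(np.degrees(np.arctan2(x[1],x[0])),np.degrees(np.arctan2(-y[0],y[1])),np.linalg.norm(x),np.linalg.norm(y))
print(ray(W,248,246,.106))
```

```text
[[ 0.4353 -0.3849  0.06  ]
 [ 0.4582 -0.3071  0.06  ]
 [ 0.5332 -0.3332  0.06  ]
 [ 0.5119 -0.4108  0.06  ]] [ 0.48465 -0.359    0.06   ]
-18.932374032127505 -15.877198270046136 0.08013513586436358 0.08078180488204013
[ 0.4804801  -0.35841702  0.106     ]
```

```bash
python3 -m crank '{"linear":[[0.03,-0.16,-0.08],[0.056,-0.294,-0.16],[0.056,-0.294,-0.34],[0.056,-0.294,-0.52],[0.056,-0.294,-0.66]],"delta_rot":[[0,0,0],[0,0,0],[0,0,0],[0,0,0],[0,0,0]],"fingers":[1,1,1,1,1]}' 60
python3 -m crank '{"linear":[[0,0,-0.08],[0,0,-0.117],[0,0,-0.117],[0,0,-0.117],[0,0,-0.117]],"delta_rot":[[0,0,0],[0,0,0],[0,0,0],[0,0,0],[0,0,0]],"fingers":[1,1,1,-1,-1]}' 60
python3 -m crank '{"linear":[[0,0,0],[0,0,0],[0,0,0],[0,0,0],[0,0,0]],"delta_rot":[[0,0,0],[0,0,0],[0,0,0],[0,0,0],[0,0,0]],"fingers":[-1,-1,-1,-1,-1]}' 60
```

```text
clock: 2.65
position: [0.4843, -0.3572, 0.1106]
tool_rot: [3.141, -0.002, 2.844]
force: [0.8, -0.5, 0.5]
grip_width: 0.0855
finger_force: 0.0
clock: 3.15
position: [0.4858, -0.358, 0.0853]
tool_rot: [-3.141, 0.002, 2.844]
force: [0.5, 0.3, -0.2]
grip_width: 0.059
finger_force: 0.0
clock: 3.65
position: [0.4851, -0.3574, 0.0839]
tool_rot: [3.141, -0.0, 2.844]
force: [1.0, 0.7, -3.1]
grip_width: 0.0129
finger_force: 62.9
```

```bash
python3 -m crank '{"linear":[[0,0,0.1],[0,0,0.3],[0,0,0.5],[0,0,0.7],[0,0,0.9]],"delta_rot":[[0,0,0],[0,0,0],[0,0,0],[0,0,0.27],[0,0,0.54]],"fingers":[-1,-1,-1,-1,-1]}' 60
python3 -m crank '{"linear":[[0.04,0.15,0.1],[0.08,0.3,0.2],[0.12,0.48,0.2],[0.16,0.66,0.2],[0.2,0.82,0.2]],"delta_rot":[[0,0,0],[0,0,0],[0,-0.2,0],[0,-0.4,0],[-0.01,-0.667,0]],"fingers":[-1,-1,-1,-1,-1]}' 60
python3 -c "
from workcell import observe as o
print(o()['qpos'],o()['position'])"
```

```text
clock: 4.15
position: [0.4847, -0.3573, 0.3111]
tool_rot: [-3.141, -0.001, 3.132]
force: [0.2, -0.5, -2.7]
grip_width: 0.0132
finger_force: 62.9
clock: 4.65
position: [0.5358, -0.1502, 0.3594]
tool_rot: [3.141, 0.354, 3.128]
force: [3.1, 0.5, -3.7]
grip_width: 0.0133
finger_force: 62.9
[ 0.02417766  0.14182817  0.20376233  1.91330318 -0.14855515  0.74747593
  1.869562  ] [ 0.5357747  -0.1501644   0.35942411]
```

```bash
python3 -m crank '{"linear":[[0,0.18,0],[0,0.36,0],[-0.08,0.49,-0.1],[-0.18,0.49,-0.2],[-0.18,0.49,-0.277]],"delta_rot":[[0,0,0],[0,0,0],[0,0,0],[0,0,0],[0,0,0]],"fingers":[-1,-1,-1,-1,-1]}' 60
python3 - <<'E'
from h import *
import cv2
f=grab_frame("wrist"); cv2.imwrite("pics/w2.png",f["image"][:,:,::-1]); print(f["mtx"],f["xyz"],f["orientation"])
s=observe();print(s['position'],s['tool_rot'])
E
```

```text
clock: 5.15
position: [0.4872, -0.0292, 0.2884]
tool_rot: [3.142, 0.347, 3.129]
force: [0.7, 0.2, -2.5]
grip_width: 0.0133
finger_force: 63.0
[[341.00592739   0.         319.71760491]
 [  0.         341.00592739 233.40919248]
 [  0.           0.           1.        ]] [ 0.36838796 -0.02733603  0.37869721] [ 2.47298958e+00 -4.30425051e-04  1.55646711e+00]
[ 0.48759535 -0.02960775  0.28621492] [-3.14117543  0.34508225  3.12826236]
```

View pics/w2.png

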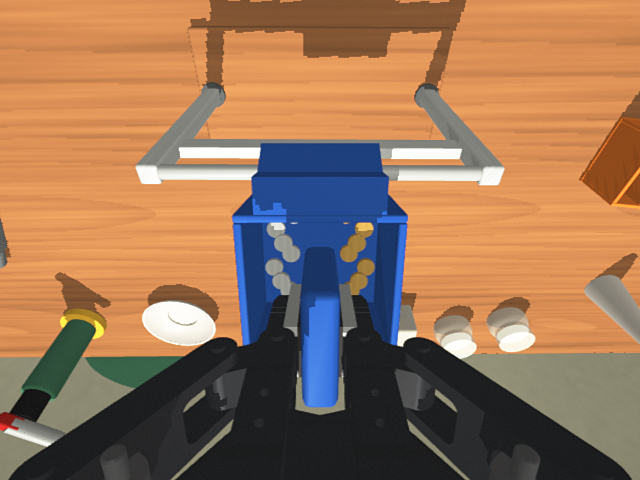

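The wrist view shows the rail along row ~174 (cap centres at (149,175) and (491,175)). The lip's top plate covers cols 252-388, rows 177-214, and its flare tip is at row 144, cols 261-380. I'll compare this with predicted projections.

```bash
cat >> h.py <<'E'
def proj(f,P):
    c=np.linalg.inv(R.from_euler('xyz',f[2]).as_matrix())@(np.array(P)-f[1]); p=f[0]@c; return (p[:2]/p[2]).round(1)
WK=np.array([[341.006,0,319.718],[0,341.006,233.409],[0,0,1]])
def bin2w(pos,rpy,b,g=(0,0,-.002)): # b in bin axes rel. grip point
    M=R.from_euler('xyz',rpy).as_matrix()@np.diag([-1,1,-1]); M=M if M[0,0]>0 else M@np.diag([-1,-1,1])
    return np.array(pos)+M@(np.array(b)+g)
E
python3 - <<'E'
from h import *
W=(WK,[0.36838796,-0.02733603,0.37869721],[2.47298958,-4.30425e-4,1.55646711])
pos,rpy=[0.48759535,-0.02960775,0.28621492],[-3.14117543,0.34508225,3.12826236]
for n,x,z in [("rail end",0,0)]:
    for y in(-.103,.103,0): print(n,proj(W,[.4757+.0148*-y,-.028+y,.18]))
L=np.array([-.0465,0,-.031])
for n,p in [("flare tip in",(-.0194,.03,-.0223)),("plate rear top",(-.0095,.03,.008)),("plate wall top",(.0065,.03,.008)),("rim back out",(.0065,.04,.009)),("tab top front",(.0715,-.007,.055)),("tab top back",(.0215,-.007,.055))]:
    print(n,*[proj(W,bin2w(pos,rpy,L+np.array(p)*[1,s,1])) for s in(-1,1)])
print("lip",bin2w(pos,rpy,L))
E
```

```text
rail end [164.3 177.8]
rail end [480.1 169.5]
rail end [320.9 173.7]
flare tip in [260.9 149.5] [375.9 149.3]
plate rear top [251.1 178. ] [385.3 177.8]
plate wall top [253.3 212.6] [383.3 212.4]
rim back out [231.1 213.2] [405.4 213. ]
tab top front [336.1 404.3] [300.4 404.3]
tab top back [338.2 289.9] [297.6 290. ]
lip [ 0.45500239 -0.02918702  0.23943061]
```

The prediction matches the picture to about 2 px, so I'll descend in stages.

```bash
python3 -m crank '{"linear":[[0.024,0.005,0],[0.054,0.005,-0.084],[0.084,0.005,-0.169],[0.084,0.005,-0.169],[0.084,0.005,-0.169]],"delta_rot":[[0,0,0],[0,0,0],[0,0,0],[0,0,0],[0,0,0]],"fingers":[-1,-1,-1,-1,-1]}' 60
python3 - <<'E'
from h import *
import cv2
s=observe();pos,rpy=s['position'],s['tool_rot'];print(s['clock'],pos,rpy,s['force'])
l=bin2w(pos,rpy,[-.0465,0,-.031]);M=R.from_euler('xyz',rpy).as_matrix()@np.diag([-1,1,-1])
print(l, "rail rel lip, bin axes",(np.array([.4757,-.028,.18])-l)@M)
f=grab_frame("wrist"); cv2.imwrite("pics/w3.png",f["image"][100:300,200:440,::-1].repeat(3,0).repeat(3,1))
E
```

```text
clock: 5.7
position: [0.5118, -0.0291, 0.2484]
tool_rot: [-3.141, 0.349, 3.126]
force: [-0.5, -0.6, -1.5]
grip_width: 0.0134
finger_force: 62.9
5.7 [ 0.51184539 -0.02906004  0.24842019] [-3.14136238  0.34949189  3.12639511] [-0.47470631 -0.58611745 -1.54145616]
[ 0.47945996 -0.02857543  0.2014926 ] rail rel lip, bin axes [-0.01089997  0.00052257 -0.01890285]
```

View pics/w3.png

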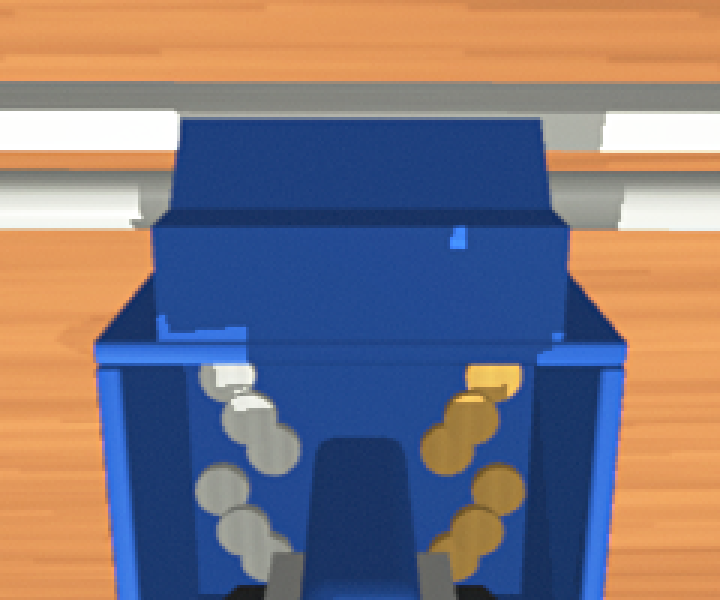

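```bash
python3 -m crank '{"linear":[[-0.016,0,-0.012],[-0.02,0,-0.036],[-0.02,0,-0.06],[-0.02,0,-0.06]],"delta_rot":[[0,0,0],[0,0,0],[0,0,0],[0,0,0]],"fingers":[-1,-1,-1,-1]}' 60
cat >> h.py <<'E'
def rep():
    s=observe();pos,rpy=s['position'],s['tool_rot'];l=bin2w(pos,rpy,[-.0465,0,-.031]);M=R.from_euler('xyz',rpy).as_matrix()@np.diag([-1,1,-1])
    d=np.array([.4757,-.028,.18])-l
    print(s['clock'],"F",np.round(s['force'],1),"M",np.round(s['moment'],2),"pitch",np.degrees(rpy[1]),"rail-lip world mm",(d*1e3).round(1),"bin",(d@M*1e3).round(1))
E
python3 -c "from h import *;rep()"
```

```text
clock: 6.15
position: [0.506, -0.0288, 0.232]
tool_rot: [-3.141, 0.349, 3.127]
force: [0.3, 0.7, -2.6]
grip_width: 0.0132
finger_force: 63.0
6.15 F [ 0.3  0.7 -2.6] M [-0.06  0.54 -0.01] pitch 19.982388746323778 rail-lip world mm [ 2.1  0.3 -5.1] bin [ 0.2  0.4 -5.5]
```

Free so far, with no contact. Next is the last 5 mm.

```bash
python3 -m crank '{"linear":[[0.004,0,-0.012],[0.008,0,-0.022],[0.008,0,-0.022],[0.008,0,-0.022]],"delta_rot":[[0,0,0],[0,0,0],[0,0,0],[0,0,0]],"fingers":[-1,-1,-1,-1]}' 60
python3 -c "from h import *;rep()"
```

```text
clock: 6.55
position: [0.5082, -0.0289, 0.2269]
tool_rot: [-3.141, 0.349, 3.127]
force: [0.1, 0.2, -2.8]
grip_width: 0.0135
finger_force: 63.0
6.55 F [ 0.1  0.2 -2.8] M [ 0.03  0.58 -0.  ] pitch 19.99792824331923 rail-lip world mm [-0.1  0.4 -0. ] bin [-0.1  0.4 -0. ]
```

```bash
python3 -m crank '{"linear":[[0.008,0,-0.006],[0.016,0,-0.012],[0.024,0,-0.019],[0.031,0,-0.025],[0.031,0,-0.027]],"delta_rot":[[0,0.083,0],[0,0.167,0],[0,0.25,0],[0,0.333,0],[0,0.333,0]],"fingers":[-1,-1,-1,-1,-1]}' 60
python3 -c "from h import *;rep()"
```

```text
clock: 7.05
position: [0.5168, -0.0288, 0.2203]
tool_rot: [-3.139, 0.175, 3.128]
force: [1.0, -0.8, -2.2]
grip_width: 0.0134
finger_force: 62.9
7.05 F [ 1.  -0.8 -2.2] M [ 0.03  0.3  -0.05] pitch 10.01557403836906 rail-lip world mm [-1.1  0.3  0.3] bin [-1.   0.3  0.5]
```

```bash
python3 -m crank '{"linear":[[0.006,0,-0.008],[0.011,0,-0.015],[0.017,0,-0.023],[0.022,0,-0.031],[0.022,0,-0.031]],"delta_rot":[[0,0.083,0],[0,0.167,0],[0,0.25,0],[0,0.333,0],[0,0.333,0]],"fingers":[-1,-1,-1,-1,-1]}' 60
python3 - <<'E'
from h import *
import cv2
rep()
a=grab_frame("wrist")["image"][80:280,200:440,::-1]
cv2.imwrite("pics/w4.png",a.repeat(3,0).repeat(3,1))
E
```

```text
clock: 7.55
position: [0.5234, -0.0289, 0.2129]
tool_rot: [-3.136, 0.004, 3.128]
force: [7.4, -0.0, 0.9]
grip_width: 0.0131
finger_force: 63.6
7.55 F [ 7.4 -0.   0.9] M [-0.07 -1.94 -0.18] pitch 0.23430643054529 rail-lip world mm [-1.4  0.4  0.3] bin [-1.4  0.4  0.3]
```

View pics/w4.png

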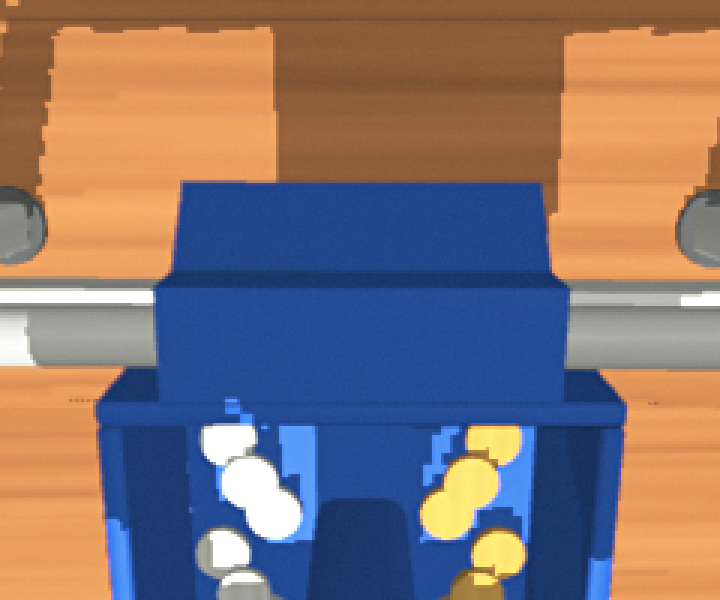

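The wrist view shows the lip seated over the rail at rows ~283-400 of the crop. The bin is square to the rail and its back is touching the bar. I'll ease the bin down, release gently and retreat straight up.

```bash
python3 -m crank '{"linear":[[0.002,0,-0.003],[0.002,0,-0.004],[0.002,0,-0.004]],"delta_rot":[[0,0,0],[0,0,0],[0,0,0]],"fingers":[-1,-1,-1]}' 20
python3 -m crank '{"linear":[[0,0,0],[0,0,0],[0,0,0],[0,0,0],[0,0,0]],"delta_rot":[[0,0,0],[0,0,0],[0,0,0],[0,0,0],[0,0,0]],"fingers":[-0.6,-0.3,0.1,0.4,0.4]}' 20
python3 -m crank '{"linear":[[0,0,0],[0,0,0.05],[0,0,0.15],[0,0,0.3],[0,0,0.45]],"delta_rot":[[0,0,0],[0,0,0],[0,0,0],[0,0,0],[0,0,0]],"fingers":[0.4,0.4,0.4,0.4,0.4]}' 20
python3 - <<'E'
from h import *
import cv2
a=grab_frame("scene")["image"][150:380,200:440,::-1].repeat(2,0).repeat(2,1)
b=grab_frame("wrist")["image"][::2,::2,::-1]
c=np.zeros((460,800,3),np.uint8);c[:,:480]=a;c[:240,480:]=b
cv2.imwrite("pics/end.png",c); print(observe()["force"])
E
```

```text
clock: 7.9
position: [0.5233, -0.0289, 0.2122]
tool_rot: [-3.137, 0.006, 3.128]
force: [5.5, 0.2, 0.2]
grip_width: 0.0133
finger_force: 63.4
clock: 8.4
position: [0.5219, -0.0289, 0.2115]
tool_rot: [-3.136, 0.001, 3.128]
force: [-0.3, 0.2, 0.4]
grip_width: 0.0596
finger_force: 0.0
clock: 8.9
position: [0.5216, -0.029, 0.3262]
tool_rot: [-3.136, 0.001, 3.128]
force: [1.0, 0.1, 0.3]
grip_width: 0.0596
finger_force: 0.0
[ 0.174239   -0.33078102 -0.28727207]
```

View pics/end.png

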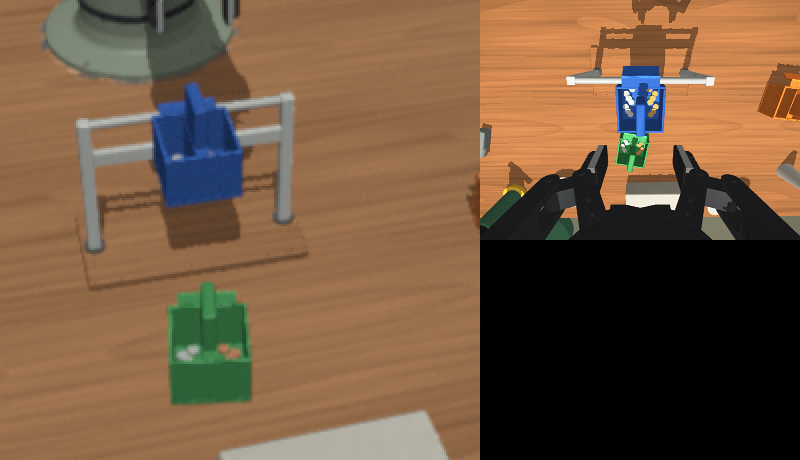

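The picture shows the blue bin hanging level at mid-rail (crop about (197,150)), with green and orange undisturbed and the gripper clear.

```bash
python3 -c "
from workcell import bot
print(bot.job_done())"
```

```text
the job is handed in; nothing more can be done
None
```

The blue bin was hooked on with its front tipped up 20° and now hangs level at mid-rail, with the gripper clear and the green and orange bins left alone; I handed the job in at about 9 s and no verdict came back.

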